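# Hold the brazing jig's sprung arm back against its stop

### The job

The smith wants to lift the brass branch out of the brazing jig: take the upright post of the jig's sprung arm with the fingers and swing the arm away from the branch against its spring (anticlockwise seen from above) until you feel it come up against the rubber-tipped stop screw. Keep it pressed firmly against that stop, without wrenching it, and finish while still holding it there; do not let go. Leave the branch and everything lying around where they are.

Things in the scene. Friction and masses are not known exactly. Their poses are not given: they have to be found in the camera images.
- jig: Brazing jig fixed to the bench: steel plate 305 x 220 x 12 mm on the bench top, with a pivot pillar. Origin on the pivot axis at bench height; z up along the pivot axis. The plate reaches from -165 to +140 mm along its x and from -150 to +70 mm along its y. The pivot's coil spring and cap, 24 mm across, rise to 90 mm above the bench.
- swing_arm: The sprung arm: level aluminium bar 130 x 16 mm, top 57 mm above the bench. Origin on the pivot axis at bench height, x along the bar to its free end, z up. At rest its x lies 135 deg clockwise (from above) of the jig's x; it swings only anticlockwise from there, about the jig's pivot. The spring always pulls it back: about 4 N at the post at rest, growing by about 4 N per rad.
- post (a point): A point on the upright steel post near the free end of the arm, by which it is taken: plain cylinder, 18 mm across, 110 mm from the pivot axis, standing from 57 to 115 mm above the bench. This point is on the post's axis, 95 mm above the bench; it moves with the arm.
- stop: The stop on the jig plate: steel block 30 x 24 mm with a level screw along its y. Origin on the pivot axis at bench height, x level and square to the screw, z up. The screw ends in a black rubber ball, 20 mm across, centre 51 mm above the bench at x 75 mm and y somewhere from 23 to 45 mm: how far the screw stands out is not told and must be felt or seen.
- stop_block (a point): Centre of the top of the stop's block, 64 mm above the bench. The ball stands out of the block towards the oncoming bar and meets it 75 mm from the pivot, 0.8 to 1.5 rad from the arm's rest. The ball yields about 1 mm per 3 N, by 8 mm at most, then is solid.
- branch: Brass candlestick branch, bent bar 12 mm thick, about 120 mm long, lying loose on the jig plate beside the arm (clockwise of it). Origin in the middle of its straight part, underside. Not to be moved.
- candle_cup: Brass candle cup, 38 mm across, 38 mm high, loose on the jig plate. Origin: centre of its underside. Bystander.
- drilled_block: Steel block with holes, 100 x 60 x 45 mm, on the bench. Origin: centre of its underside. Bystander.
- white_tub: Open white plastic tub, 80 mm across, 100 mm high. Origin: centre of its underside. Bystander.
- tube_offcut: Short brass tube standing upright, 36 mm across, 50 mm high. Origin: centre of its underside. Bystander.
- firebrick: Loose firebrick, 220 x 110 x 60 mm. Origin: centre of its underside. Bystander.
- flux_jar: Jar with brass cap, 72 mm across, 120 mm high. Origin: centre of its underside. Bystander.
- hammer: Hammer lying on the bench, 260 mm long along its x (head at +x, 88 mm wide), 26 mm high. Origin: middle of its length, underside. Bystander.

How it is judged:
On the way, in this order (a step that is already met when the one before it is completed fails the run):
1. the arm has been swung off its rest (distance of post from where it was at the start of the episode above 0.03 m), for 0.1 s.
2. the arm presses against the stop (contact force between swing_arm and stop above 3 N), for 0.3 s.
At the end, for the whole second after the job is handed in: Through the last second the fingers still hold the arm (at least 3 N on it), the arm is still (under 0.15 rad/s) and presses on the stop with 3 to 30 N; the branch is within 15 mm, candle cup and drilled block within 20 mm and the other bystanders within 30 mm of where they started (contact force between swing_arm and stop between 3 and 30 N and contact force between the fingers and swing_arm above 3 N and angular speed of swing_arm below 0.15 rad/s and distance of branch from where it was at the start of the episode below 0.015 m and distance of each of candle_cup, drilled_block from where it was at the start of the episode below 0.02 m and distance of each of white_tub, tube_offcut, firebrick, flux_jar, hammer from where it was at the start of the episode below 0.03 m); the arm keeps its last pose, push and grip.
It fails at once if the arm is wrenched against the stop with more than 40 N (contact force between swing_arm and stop above 40 N).
It fails at once if the branch or a bystander is moved (branch 15 mm, candle cup and drilled block 20 mm, others 30 mm) (distance of branch from where it was at the start of the episode above 0.015 m or distance of any of candle_cup, drilled_block from where it was at the start of the episode above 0.02 m or distance of any of white_tub, tube_offcut, firebrick, flux_jar, hammer from where it was at the start of the episode above 0.03 m).
It also fails if it takes over 51 s, if anything falls off the work surface, if the arm or the gripper's body presses on something with over 40 N, if the wrist force passes 120 N, or if a joint passes its speed limit or range.

### The arm

A 7-joint arm with a two-finger parallel gripper is mounted at the origin on the work surface. World frame = base frame: x ahead of the robot, y to its left, z up, the work surface at z = 0. Lengths are in m, angles in rad, forces in N, time in s.
With the tool pointing down it reaches from about 0.425 to 0.875 m from the base axis. Payload 4.7 kg.
Tool frame: the origin (TCP) lies midway between the tips of the shut fingers; the grasp point (between the pads) lies 19 mm behind it; z points along the fingers, y is the line along which they close (so a half turn about z gives the same grasp; the last joint's range is limited). The gripper opens to 87 mm and grips with 3 to 60 N. Pads are 19 mm wide; open, the fingers measure 117 mm over their backs; the gripper's body (75 mm by 190 mm) begins 51 mm behind the grasp point.
Start: joints at [-1.151, 0.321, -0.07, 1.45, 0.023, 1.371, -0.057], TCP at [0.257, 0.597, 0.223] pointing down, gripper open.
Joint ranges: [-2.86, 2.86], [-0.3, 2.09], [-1.38, 1.24], [0.06, 2.45], [-1.56, 4.7], [0.09, 2.05], [-2.69, 2.69]. Speed limits (rad/s): [2.57, 2.57, 3.14, 3.14, 3.14, 3.14, 3.14].

### API

Orientations are given as a rotation vector (axis times angle).
In Python, from bench import ctrl gives the robot as it stands.
- The arm moves only by the shell command python3 inch.py [FORCE], which reads ROWS from standard input. ROWS is a JSON object whose key "segments" holds a list of rows, 1 to 20 of them, each of 5 numbers: dx, dy, dz in cm, then a turn about the tool's z in rad, then the opening from 0.0 (shut) to 1.0 (fully open); each row is the pose to reach, as a shift and turn from the pose commanded when the command began, along the tool's axes at that moment; what a row does not reach only later rows make up. A row lasts 1/10 s, in which the tool goes at most 0.05 m and 0.15 rad, less where a joint would pass 70% of its speed; a pose out of reach is approached as far as the arm can. The fingers move at their own pace and stop on an object; FORCE is the grip in N (left out, the last holds). Time passes only in rows, so rows that do not move let the fingers close. It prints the time, the measured TCP pose, the force, the opening and the grip force at its end. Input that does not fit is refused with a message, and nothing moves.
- ctrl.get_state(): the state, without advancing time (a new reading comes with each control period).
- ctrl.get_image(name): name is "scene" or "side" or "wrist"; returns the picture (384x512x3 uint8, red, green, blue); there is no depth.
- ctrl.camera_model(name): a dict with "vertical_fov" (degrees; the focal length in pixels is half the picture's height over the tangent of half this angle, whatever the lens; pixels are square), "cx", "cy" (the principal point, pixels), "rvec" (rotation vector, rad) and "tvec" (3), from world to camera coordinates, as OpenCV has them; the wrist camera has in their place "hand_eye" (4x4, takes a point from camera to tool coordinates, whose origin is the TCP and whose axes are the flange's). Camera axes: x right, y down, z forward; pixel columns grow to the right and rows downward; lengths in m; the calibration is good to about 2 mm. A picture is of the moment at which its call begins: read the wrist's pose just before it. camera_model takes no time and is no camera call.
- ctrl.close_job(): hands the job in; it is judged then, once.
The state is a dict: "time": time; "joint_positions": joint angles; "qd": joint speeds; "joint_torque": joint torques, N m; "position": TCP position; "tool_rot": TCP orientation; "ft_force": force on the tool from outside, world axes, zero at the start; "torque": the same for the moment, N m; "grip_width": opening from 0.0 (shut) to 1.0 (fully open); "grip_force": force on a finger pad.
Only numpy, scipy, OpenCV 4.12 (cv2) and the standard library are available. Lean on these libraries where they do the work, as an engineer would, in place of code of your own. Each camera call takes 0.05 s, during which the arm holds its last target. There are 200 camera calls.

## Working session

There is one attempt and no reset: what is moved stays moved. The work goes in short steps, Python scripts to look and compute and a shell command to move; the robot and the scene stay as the last step left them, time stands still between calls to the robot, and variables do not carry over. Pictures are saved under pics/ and viewed, at most 10 in all, crops included, and the job is handed in when it is done.

```bash
mkdir -p pics; ls
python3 - <<'E'
from bench import ctrl
import cv2
s=ctrl.get_state();print(s)
for n in("scene","side"):
    cv2.imwrite(f"pics/{n}0.png",ctrl.get_image(n)[:,:,::-1]);print(ctrl.camera_model(n))
print(ctrl.camera_model("wrist"))
E
```

```text
bench.py
inch.py
pics
{'time': 0.0, 'joint_positions': array([-1.15094529,  0.32181157, -0.07010349,  1.45169586,  0.02262192,
        1.3708079 , -0.05690864]), 'qd': array([-6.66455871e-04, -1.43810215e-03,  7.08555067e-05,  7.47893711e-04,
        3.55720419e-04, -1.53629296e-04, -1.21511483e-03]), 'joint_torque': array([-5.08877019e-04, -4.91285527e+01, -4.04332392e-01, -3.12533212e+01,
       -6.39488082e-02,  4.37767943e-02,  1.79904182e-04]), 'position': array([0.25637957, 0.59668347, 0.22145863]), 'tool_rot': array([-6.32864761e-01, -3.07690520e+00,  3.00863935e-03]), 'ft_force': array([-0.01879774, -0.24599415, -0.28131229]), 'torque': array([-0.03022981,  0.015454  , -0.02723971]), 'grip_force': 0.0, 'grip_width': 1.002519422116283}
{'vertical_fov': 44.96492518590963, 'cx': 261.2369504778276, 'cy': 200.28641532838478, 'rvec': array([ 0.70003639,  2.64190303, -1.08695152]), 'tvec': array([ 0.44846301, -0.14628403,  1.91833912])}
{'vertical_fov': 53.991608037509806, 'cx': 250.91307140647072, 'cy': 189.8742090784243, 'rvec': array([ 0.11485214, -2.72059954,  1.51745789]), 'tvec': array([0.5307049 , 0.07080568, 1.11896239])}
{'vertical_fov': 67.72940182354895, 'cx': 257.6891103137955, 'cy': 185.14394298767348, 'hand_eye': array([[-2.83035908e-04, -9.70361358e-01, -2.41658342e-01,
         6.57546377e-02],
       [ 9.99999881e-01, -1.78334185e-04, -4.55135426e-04,
         4.49566915e-04],
       [ 3.98549886e-04, -2.41658442e-01,  9.70361293e-01,
        -1.61797383e-01],
       [ 0.00000000e+00,  0.00000000e+00,  0.00000000e+00,
         1.00000000e+00]])}
```

View pics/scene0.png

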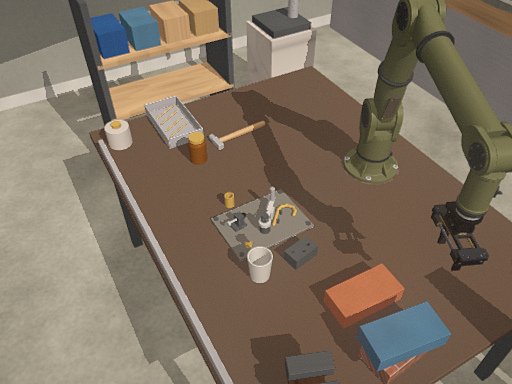

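View pics/side0.png

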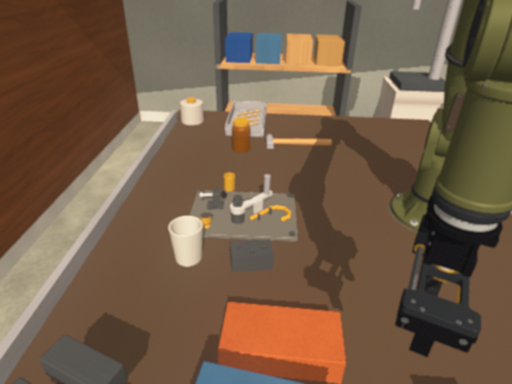

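The scene view shows the jig plate around (262,222), with the post near (271,195), the pivot near (265,220) and the stop near (237,220). The side view shows the post at (267,183), the pivot at (238,205) and the stop at (213,200). I'll enlarge both.

Run:
```python
import cv2,numpy as np
a=cv2.imread("pics/scene0.png")[178:268,205:325];b=cv2.imread("pics/side0.png")[160:250,185:305]
f=lambda i:cv2.resize(i,(780,300*0+585),interpolation=cv2.INTER_CUBIC)
cv2.imwrite("pics/c1.png",f(a));cv2.imwrite("pics/c2.png",f(b))
```

```text
(no output)
```

View pics/c1.png

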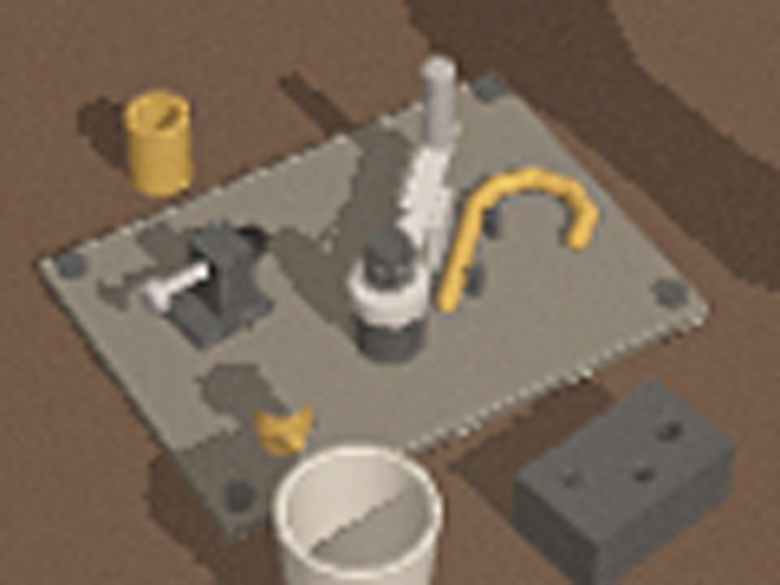

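View pics/c2.png

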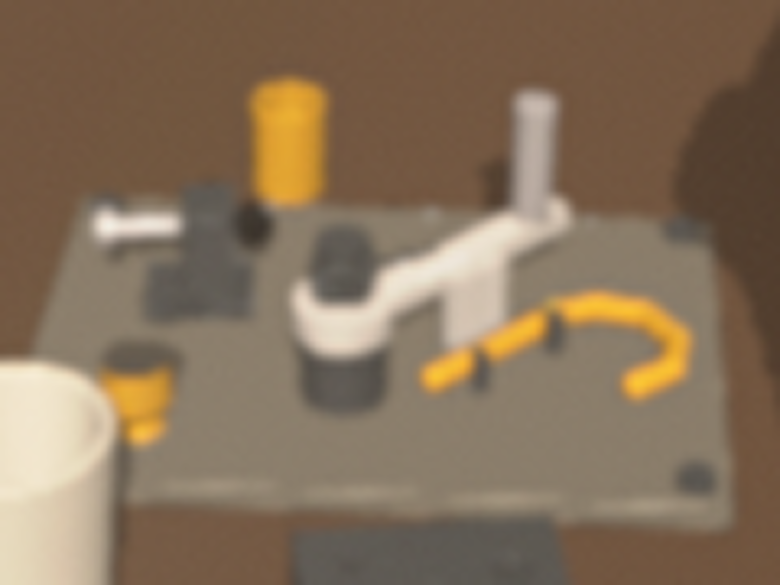

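The crops, at 6.5x, show:

| Feature | Scene crop | Side crop |
|---|---|---|
| Post top | (439,65) | (536,100) |
| Cap top | (391,240) | (343,240) |
| Stop block top | (225,240) | (208,193) |
| Rubber ball | (254,238) | (254,222) |

The tube offcut, cup, tub and drilled block stand around the jig. The branch lies clockwise of the arm.

```bash
cat > h.py <<'E'
import numpy as np,cv2
from bench import ctrl
from scipy.spatial.transform import Rotation as R
def ray(m,u,v,st=None):
    f=192/np.tan(np.radians(m["vertical_fov"])/2); d=np.array([(u-m["cx"])/f,(v-m["cy"])/f,1])
    if "rvec" in m:
        r=R.from_rotvec(m["rvec"]).inv(); return -r.apply(m["tvec"]),r.apply(d)
    H=m["hand_eye"]; r=R.from_rotvec(st["tool_rot"]); return st["position"]+r.apply(H[:3,3]),r.apply(H[:3,:3]@d)
def plane(o,d,z): return o+d*(z-o[2])/d[2]
def tri(a,b):
    A=np.array([a[1],-b[1]]).T; s=np.linalg.lstsq(A,b[0]-a[0],rcond=None)[0]
    p,q=a[0]+s[0]*a[1],b[0]+s[1]*b[1]; return (p+q)/2,np.linalg.norm(p-q)
E
python3 - <<'E'
from h import *
np.set_printoptions(precision=4,suppress=True)
ms,mk=ctrl.camera_model("scene"),ctrl.camera_model("side")
P={}
for n,a,b,z in[("post",(439,65),(536,100),.115),("cap",(391,240),(343,240),.09),("block",(225,240),(208,193),.064),("ball",(254,238),(254,222),.051)]:
    g=lambda p,x,y:((p[0]+.5)/6.5-.5+x,(p[1]+.5)/6.5-.5+y)
    A=ray(ms,*g(a,205,178));B=ray(mk,*g(b,185,160))
    P[n]=plane(*A,z);print(n,P[n],plane(*B,z),tri(A,B))
E
```

```text
post [0.4844 0.0204 0.115 ] [0.4866 0.0195 0.115 ] (array([0.4862, 0.0231, 0.1175]), np.float64(0.0009719544113730184))
cap [0.5611 0.1009 0.09  ] [0.5626 0.1015 0.09  ] (array([0.5622, 0.1024, 0.0911]), np.float64(0.001142089405375184))
block [0.6268 0.0358 0.064 ] [0.6313 0.0286 0.064 ] (array([0.6294, 0.0414, 0.0715]), np.float64(0.001110109730388725))
ball [0.607  0.0313 0.051 ] [0.6106 0.0303 0.051 ] (array([0.6093, 0.0356, 0.0551]), np.float64(0.0015270868871559498))
```
Post (0.4855,0.020), pivot (0.562,0.101): distance sqrt(.0765²+.081²)=.1114 OK. 

Every point agrees with its given size: post to pivot is 111 mm, ball to pivot 84 mm, and contact is about 1.13 rad from rest, inside the stated 0.8–1.5. Next I move above the post with tool y turned to the tangent (-43°), then look with the wrist camera.

The manual's scale: shifts go in cm. Converting my numbers, -0.44 m is -44, -0.33 m is -33.

```bash
echo '{"segments": [[-11,-11,0,0.5,1],[-22,-22,0,0.9,1],[-22,-22,0,0.9,1],[-33,-33,0,1.3,1],[-33,-33,0,1.3,1],[-33,-33,0,1.3,1],[-44,-44,0,1.92,1],[-44,-44,0,1.92,1],[-44,-44,0,1.92,1],[-44,-44,0,1.92,1],[-44,-44,0,1.92,1],[-44,-44,0,1.92,1],[-44,-44,0,1.92,1],[-44,-44,0,1.92,1],[-44,-44,0,1.92,1],[-44,-44,0,1.92,1],[-44,-44,0,1.92,1],[-44,-44,0,1.92,1],[-44,-44,0,1.92,1],[-44,-44,0,1.92,1]]}' | python3 inch.py 40
```

Run:
```python
from h import *
s=ctrl.get_state();print(s["joint_positions"].round(3),s["position"],s["tool_rot"],s["time"])
cv2.imwrite("pics/w1.png",ctrl.get_image("wrist")[:,:,::-1])
```

```text
time: 2.1
position: [0.4872, 0.0196, 0.2226]
tool_rot: [-2.883, -1.247, -0.0]
ft_force: [0.3, -0.8, 0.2]
grip_width: 0.998
grip_force: 0.0
[-0.592 -0.044  0.486  1.857  0.021  1.324 -0.865] [0.4871531  0.01962044 0.22259598] [-2.88329637e+00 -1.24738372e+00 -2.73079480e-04] 2.1
```

View pics/w1.png

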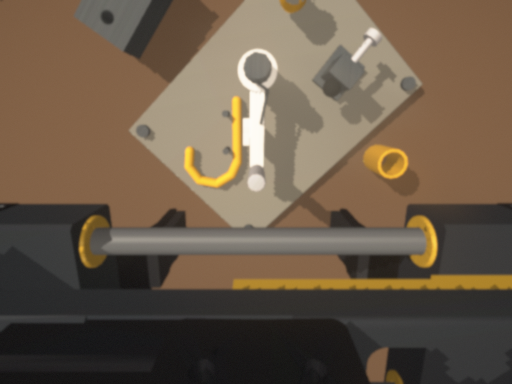

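The wrist view shows the post top at about (257,183), the cap top at (258,67), the rubber ball at (331,88) and the block top at (343,72). The fingers straddle the post's column.

Run:
```python
from h import *
np.set_printoptions(precision=4,suppress=True)
s=ctrl.get_state();m=ctrl.camera_model("wrist")
P={n:plane(*ray(m,u,v,s),z) for n,u,v,z in[("post",257,183,.115),("cap",258,67,.09),("ball",331,88,.051),("block",343,72,.064)]}
for n in P:print(n,P[n])
r=R.from_rotvec(s["tool_rot"]);print("d tool",r.inv().apply(P["post"]-s["position"]), r.as_matrix())
for c in (P["cap"],np.array([.562,.1015,0])):
  a=P["post"]-c;b=P["ball"]-c
  print(np.hypot(*a[:2]),np.degrees(np.arctan2(a[1],a[0])),np.hypot(*b[:2]),np.degrees(np.arctan2(b[1],b[0])))
```

```text
post [0.4871 0.0208 0.115 ]
cap [0.5623 0.0994 0.09  ]
ball [0.6104 0.0323 0.051 ]
block [0.6267 0.0374 0.064 ]
d tool [ 0.0009 -0.0009  0.1076] [[ 0.6849  0.7287  0.0002]
 [ 0.7287 -0.6849  0.0001]
 [ 0.0002  0.     -1.    ]]
0.1087217788076545 -133.76012312967217 0.08247003363890014 -54.36660760660531
0.11003589241155552 -132.86389078677493 0.0844066405422814 -55.01938486903477
```

All three views agree: the post is within 1 mm of the tool axis. I descend 150 mm (grasp point about 92 mm up, tips about 73 mm, above the bar) and close.

In the tool's units: 0.15 m is 15, 0.12 m is 12.

```bash
echo '{"segments": [[0.1,-0.1,4,0,1],[0.1,-0.1,8,0,1],[0.1,-0.1,12,0,1],[0.1,-0.1,15,0,1],[0.1,-0.1,15,0,1],[0.1,-0.1,15,0,1],[0.1,-0.1,15,0,0],[0.1,-0.1,15,0,0],[0.1,-0.1,15,0,0],[0.1,-0.1,15,0,0],[0.1,-0.1,15,0,0],[0.1,-0.1,15,0,0],[0.1,-0.1,15,0,0],[0.1,-0.1,15,0,0],[0.1,-0.1,15,0,0],[0.1,-0.1,15,0,0]]}' | python3 inch.py 40
```

```text
time: 3.75
position: [0.4865, 0.0211, 0.0725]
tool_rot: [-2.883, -1.246, 0.002]
ft_force: [-3.1, 1.0, 2.4]
grip_width: 0.2
grip_force: 40.0
```

The fingers stopped at 17.4 mm opening with 40 N, so the post is held. Now I swing along the 110 mm arc to 0.9 rad, short of the expected contact.

In the tool's units: 0.0862 m is 8.62, 0.0789 m is 7.89.

```bash
echo '{"segments": [[0.05,1.1,0,-0.1,0],[0.22,2.19,0,-0.2,0],[0.49,3.25,0,-0.3,0],[0.87,4.28,0,-0.4,0],[1.35,5.27,0,-0.5,0],[1.92,6.21,0,-0.6,0],[2.59,7.09,0,-0.7,0],[3.34,7.89,0,-0.8,0],[4.16,8.62,0,-0.9,0],[4.16,8.62,0,-0.9,0],[4.16,8.62,0,-0.9,0],[4.16,8.62,0,-0.9,0]]}' | python3 inch.py
cat > st.py <<'E'
from h import *
np.set_printoptions(precision=4,suppress=True)
s=ctrl.get_state();r=R.from_rotvec(s["tool_rot"]);p=s["position"]-np.array([.562,.1005,0])
t=np.array([-p[1],p[0],0])/np.hypot(*p[:2]);u=np.array([p[0],p[1],0])/np.hypot(*p[:2])
y=r.apply([0,1,0])
print("t",s["time"],"r",np.hypot(*p[:2]),"arm ang",np.degrees(np.arctan2(p[1],p[0])),"tool tangent",np.degrees(np.arctan2(y[1],y[0]))-90,"Ftan",s["ft_force"]@t,"Frad",s["ft_force"]@u,"F",s["ft_force"],"M",s["torque"])
E
python3 st.py
```

```text
time: 4.95
position: [0.5766, -0.0086, 0.0725]
tool_rot: [-2.056, -2.372, 0.004]
ft_force: [-6.7, -1.7, 6.1]
grip_width: 0.198
grip_force: 40.0
t 4.95 r 0.11010423732210332 arm ang -82.35408985105526 tool tangent -81.84446470533776 Ftan -6.910789765939568 Frad 0.8116285403142107 F [-6.7414 -1.7239  6.0878] M [-0.1981  1.1646 -0.1803]
```

No contact yet: the tangential force of -6.9 N matches the spring alone, and the radius holds at 110 mm. I advance 0.18 rad more.

In the tool's units: 0.0164 m is 1.64, 0.011 m is 1.1.

```bash
echo '{"segments": [[0.01,0.55,0,-0.05,0],[0.05,1.1,0,-0.1,0],[0.12,1.64,0,-0.15,0],[0.18,1.97,0,-0.18,0],[0.18,1.97,0,-0.18,0],[0.18,1.97,0,-0.18,0],[0.18,1.97,0,-0.18,0]]}' | python3 inch.py; python3 st.py
```

```text
time: 5.65
position: [0.5957, -0.0045, 0.0725]
tool_rot: [-1.835, -2.546, 0.004]
ft_force: [-6.0, -1.2, 6.2]
grip_width: 0.194
grip_force: 40.0
t 5.65 r 0.11025427207895218 arm ang -72.22535710993456 tool tangent -71.55461035359426 Ftan -6.079565403813805 Frad -0.727784574763953 F [-6.0115 -1.1629  6.1973] M [-0.288   1.2226 -0.2397]
```

Still only the spring. I feel forward in 0.03 rad steps.

```bash
echo '{"segments": [[0,0.17,0,-0.015,0],[0.01,0.33,0,-0.03,0],[0.01,0.33,0,-0.03,0],[0.01,0.33,0,-0.03,0]]}' | python3 inch.py; python3 st.py; echo '{"segments": [[0,0.17,0,-0.015,0],[0.01,0.33,0,-0.03,0],[0.01,0.33,0,-0.03,0],[0.01,0.33,0,-0.03,0]]}' | python3 inch.py; python3 st.py
```

```text
time: 6.05
position: [0.5988, -0.0035, 0.0725]
tool_rot: [-1.797, -2.574, 0.004]
ft_force: [-6.7, -1.0, 4.9]
grip_width: 0.198
grip_force: 40.0
t 6.05 r 0.11027997135280397 arm ang -70.53117910979397 tool tangent -69.84347000625723 Ftan -6.6184707493682025 Frad -1.3264663732615931 F [-6.6821 -0.9553  4.9101] M [-0.3186  1.1156 -0.1904]
time: 6.45
position: [0.6018, -0.0024, 0.0725]
tool_rot: [-1.758, -2.6, 0.005]
ft_force: [-6.0, -2.2, 5.2]
grip_width: 0.196
grip_force: 40.0
t 6.45 r 0.11031036940440819 arm ang -68.84319198393312 tool tangent -68.13036534411464 Ftan -6.4309699510629335 Frad -0.07855896201052193 F [-6.0259 -2.2478  5.2135] M [-0.4209  1.1153 -0.2294]
```

In the tool's units: 0.0033 m is 0.33, 0.0017 m is 0.17.

```bash
echo '{"segments": [[0,0.17,0,-0.015,0],[0.01,0.33,0,-0.03,0],[0.01,0.33,0,-0.03,0],[0.01,0.33,0,-0.03,0]]}' | python3 inch.py; python3 st.py; echo '{"segments": [[0,0.1,0,-0.01,0],[0,0.22,0,-0.02,0],[0,0.22,0,-0.02,0],[0,0.22,0,-0.02,0]]}' | python3 inch.py; python3 st.py
```

```text
time: 6.85
position: [0.6048, -0.0012, 0.0725]
tool_rot: [-1.719, -2.626, 0.005]
ft_force: [-6.6, -2.0, 5.4]
grip_width: 0.195
grip_force: 40.0
t 6.85 r 0.1103525228786708 arm ang -67.1651040012923 tool tangent -66.41444136375642 Ftan -6.8990487188984115 Frad -0.7297709696742408 F [-6.6416 -2.0048  5.4376] M [-0.4359  1.1175 -0.2565]
time: 7.25
position: [0.6065, -0.0005, 0.0725]
tool_rot: [-1.693, -2.643, 0.006]
ft_force: [-7.8, -2.5, 4.9]
grip_width: 0.196
grip_force: 40.0
t 7.25 r 0.11035492255501671 arm ang -66.23316924197992 tool tangent -65.28377297586653 Ftan -8.152777466577714 Frad -0.9020033972760721 F [-7.8249 -2.4602  4.8698] M [-0.4741  1.257  -0.302 ]
```

Contact has just begun: the measured move was short of the command and the force rose. I press on gently.

```bash
for i in 1 2; do echo; done; echo '{"segments": [[0,0.1,0,-0.01,0],[0,0.22,0,-0.02,0],[0,0.22,0,-0.02,0],[0,0.22,0,-0.02,0]]}' | python3 inch.py; python3 st.py; echo '{"segments": [[0,0.1,0,-0.01,0],[0,0.22,0,-0.02,0],[0,0.22,0,-0.02,0],[0,0.22,0,-0.02,0]]}' | python3 inch.py; python3 st.py
```

```text
time: 7.65
position: [0.6078, 0.0001, 0.0725]
tool_rot: [-1.666, -2.658, 0.007]
ft_force: [-9.8, -3.1, 7.4]
grip_width: 0.196
grip_force: 40.0
t 7.65 r 0.11038366167276797 arm ang -65.47583670000678 tool tangent -64.170743876531 Ftan -10.212504734287807 Frad -1.2312799025210692 F [-9.8023 -3.1188  7.3945] M [-0.5367  1.718  -0.332 ]
time: 8.05
position: [0.609, 0.0007, 0.0724]
tool_rot: [-1.64, -2.673, 0.008]
ft_force: [-11.7, -2.2, 8.8]
grip_width: 0.198
grip_force: 40.0
t 8.05 r 0.11037440727919114 arm ang -64.77171680309196 tool tangent -63.0528535293692 Ftan -11.49977349599273 Frad -2.9354993155976263 F [-11.6541  -2.246    8.8169] M [-0.7343  2.0177 -0.4424]
```

The stop force is now about 7–10 N. One more small step brings it to about 12 N, then I hold and check for steadiness.

In the tool's units: 0.0027 m is 0.27, 0.0012 m is 0.12.

```bash
echo '{"segments": [[0,0.12,0,-0.01,0],[0,0.27,0,-0.015,0],[0,0.27,0,-0.015,0],[0,0.27,0,-0.015,0],[0,0.27,0,-0.015,0],[0,0.27,0,-0.015,0]]}' | python3 inch.py; python3 st.py; echo '{"segments": [[0,0,0,0,0],[0,0,0,0,0],[0,0,0,0,0],[0,0,0,0,0],[0,0,0,0,0]]}' | python3 inch.py; python3 st.py
python3 - <<'E'
from h import *
cv2.imwrite("pics/w2.png",ctrl.get_image("side")[150:260,160:320,::-1].repeat(5,0).repeat(5,1))
E
```

```text
time: 8.65
position: [0.6104, 0.0013, 0.0724]
tool_rot: [-1.619, -2.683, 0.011]
ft_force: [-14.5, -3.2, 11.2]
grip_width: 0.198
grip_force: 40.1
t 8.65 r 0.11035508999847667 arm ang -63.997378524863265 tool tangent -62.21549045777034 Ftan -14.415823118145333 Frad -3.4905736765150257 F [-14.4869  -3.1828  11.2401] M [-0.8638  2.4905 -0.4362]
time: 9.15
position: [0.6104, 0.0013, 0.0724]
tool_rot: [-1.619, -2.684, 0.011]
ft_force: [-15.0, -4.5, 11.5]
grip_width: 0.196
grip_force: 40.1
t 9.15 r 0.11039396939153077 arm ang -63.98885610292577 tool tangent -62.214561010613096 Ftan -15.394514366797416 Frad -2.5521560182089718 F [-14.9544  -4.4576  11.522 ] M [-0.9142  2.5072 -0.41  ]
```

View pics/w2.png

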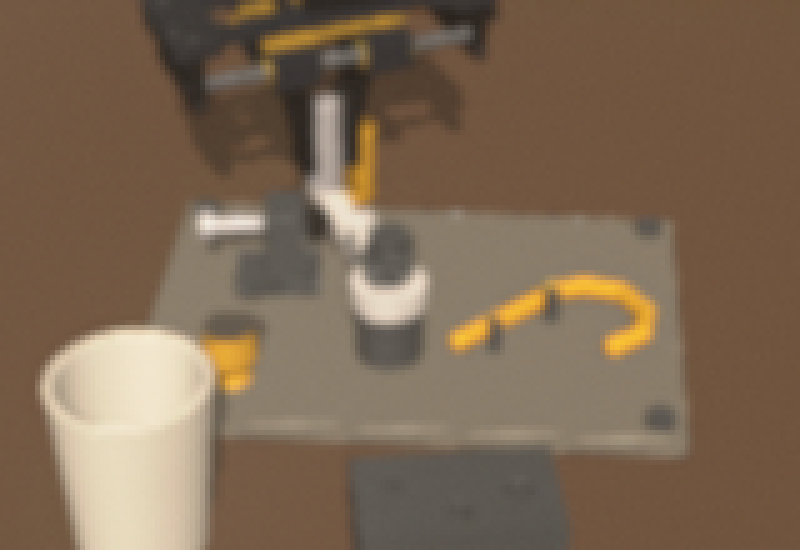

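In the side view the post is held between the fingers at (328,140) and the bar is against the ball at about (318,215). The branch, cup and tub are where they were. The reading is steady: about 8.5 N above the spring at the post, or roughly 12 N on the stop. I hand in.

```bash
python3 -c "
from bench import ctrl
print(ctrl.close_job())"
```

```text
the job is handed in; nothing more can be done
None
```

The job is handed in (no verdict was shown): the arm is swung about 1.2 rad onto the rubber stop and held there by the post with a 40 N grip, pressing the stop with an estimated 12 N, and in the last side view the branch, cup, tub and drilled block had not visibly moved.

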